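# Find a rotor's heavy side at the crank and hold it down

### The job

Pull the locking rod up out of the balancing stand and stand it in the empty parking tube. Then turn the rotor by its crank grip to feel which side of the disc is heavy (nothing shows it), bring the heavy side to the bottom, and finish while still holding the crank grip there, with the disc at rest. Do not push the tape measure or the spirit level about.

Things in the scene. Friction and masses are not known exactly. Their poses are not given: they have to be found in the camera images.
- stand: balancing stand, fixed: grey base plate 165x200x20 mm with a pedestal that carries a steel disc 144 mm wide, 24 mm thick. Origin: underside, below the disc's front face; x points into the disc (the crank side is -x), y along the disc's face, z up. Socket of the rod: dark block 34 mm square, top at z 56 mm, at x -60, y -45 mm; hole 14 mm wide
- axle (a point): point on the axle line, 145 mm above the bench, 62 mm in front of the disc's face: the centre of the circle (radius 55 mm) that the middle of the crank grip runs on; axes as the stand's
- rotor (a joint): turn of the disc, rad, no stops: 0 with the crank grip straight above the axle, growing clockwise as seen from the robot (top goes to -y). A stiff seal (about 0.28 N m) holds it where it is left. A slug of about 0.45 kg (point heavy, not tracked) is hidden in the disc 46 mm off the axle (0.2 N m), in any direction from the crank. The rod blocks the right part of the crank's circle
- crank_grip: black round crank grip, 18 mm thick, 80 mm long, level, sticking out of the disc towards the robot, parallel to the axle; origin at its middle, x along it. It spins freely on its pin, so a hand that keeps its direction can carry it all the way round
- rod: locking rod: steel, 10 mm thick, 230 mm long in all, 0.1 kg, with a black round knob on top (24 mm thick, 30 mm high). Origin at the centre of its foot, z up along it; the knob's middle is at z 215 mm. It starts upright in the stand's socket, 30 mm deep, loose in the hole
- park_tube: parking tube for the rod, fixed: upright dark steel tube 75 mm high, 22 mm wide inside with a flared mouth, floor 12 mm above the bench, on a round foot 72 mm wide and 10 mm high. Origin at the centre of its underside
- tape_measure: bystander: tape measure lying flat, 58x73x31 mm, origin at the centre of its underside
- pocket_level: bystander: small spirit level, 20x72x36 mm, origin at the centre of its underside
Not all that is in view belongs to the job. What is shaped like the rod but purple is not meant. Leave any orange look-alike of the park_tube alone.

How it is judged:
By the outcome, as a careful person would: the job done as asked, in the order asked, and still so for the second after the job is handed in, while the arm keeps its last pose, push and grip.
It also fails if it takes over 72 s, if anything falls off the work surface, if the arm or the gripper's body presses on something with over 40 N, if the wrist force passes 120 N, or if a joint passes its speed limit or range.

### The arm

A 6-joint arm with a two-finger parallel gripper is mounted at the origin on a cart in front of the work surface, level with it; the furniture and walls round the work are solid. World frame = base frame: x ahead of the robot, y to its left, z up, the work surface at z = 0. Lengths are in mm, angles in rad, forces in N, time in s.
With the tool pointing down it reaches from about 275 to 825 mm from the base axis. Payload 4.9 kg.
Tool frame: the origin (TCP) lies between the finger pads; the fingertips stand env.tcp_to_tips ahead of it and the grasp point (between the pads) is the TCP (env.tcp_to_tips is the distance from the TCP to the fingertips, in mm); z points along the fingers, y is the line along which they close (so a half turn about z gives the same grasp; the last joint's range is limited). The gripper opens to 85 mm and grips with 20 to 120 N. Pads are 22 mm wide; open, the fingers measure 114 mm over their backs; the gripper's body (76 mm by 85 mm) begins 54 mm behind the grasp point. The pads swing forward as they close: fully open they stand 13 mm farther back than shut.
Start: joints at [-1.444, 0.326, -0.193, 1.052, 0, 1.437], TCP at [141.831, -531.416, 250.281] pointing down, gripper open.
Joint ranges: [-2.65, 2.65], [-0.97, 1.79], [-1.3, 1.35], [-1.93, 2.1], [-1.47, 1.37], [-3.14, 3.14]. Speed limits (rad/s): [2.57, 2.57, 3.14, 3.14, 3.14, 3.14].

### API

Orientations are given as a rotation vector (axis times angle).
In Python, from station import env gives the robot as it stands.
- The arm moves only by the tool play_rows, never from a script. Its argument "deltas" is a list of rows, each an object of numbers: "dx", "dy", "dz": the shift along the tool's x, y, z in mm; "spin": the turn about the tool's z in degrees; "claw": the opening in per cent of the stroke, from 0 (shut) to 100 (fully open). In form: [{"dx": .., "dy": .., "dz": .., "spin": .., "claw": ..}, ...]. A call has 1 to 5 rows; each row is the pose to reach, as a shift and turn from the pose commanded when the call began, along the tool's axes at that moment; what a row does not reach only later rows make up. A row lasts 1/8 s, in which the tool goes at most 62.5 mm and 10.7 degrees, less where a joint would pass 70% of its speed; a pose out of reach is approached as far as the arm can. A call with a gripper value outside its range is refused whole. The fingers move at their own pace and stop on an object; the grip force is fixed at half the most. Time passes only in rows, so rows that repeat a pose let the fingers close. It gives the time, the measured TCP pose, the force, the opening and the grip force at its end, in the units of the state.
- env.get_obs(): the state, without advancing time (a new reading comes with each control period).
- env.capture(name): name is "scene" or "top"; returns the picture (480x640x3 uint8, blue, green, red); there is no depth.
- env.camera_model(name): a dict with "mtx" (3x3 intrinsics, pixels), "k1" (the pictures are not rectified: a ray, as slopes to the right and down, at radius r is drawn at 1 + k1 r^2 times it, then the intrinsics apply), "camera_from_world" (4x4, takes a point from world to camera coordinates). Camera axes: x right, y up, looking along -z (the intrinsics and any distortion apply to the point x, -y, -z); pixel columns grow to the right and rows downward; lengths in mm; the calibration is good to about 2 mm. A picture is of the moment at which its call begins. camera_model takes no time and is no camera call.
- env.close_job(): hands the job in; it is judged then, once.
The state is a dict: "clock": time; "qpos": joint angles; "qvel": joint speeds; "joint_torque": joint torques, N m; "tool_pos": TCP position; "eef_rot": TCP orientation; "force": force on the tool from outside, world axes, zero at the start; "wrist_torque": the same for the moment, N m; "width": opening from 0.0 (shut) to 1.0 (fully open); "grip_force": force on a finger pad.
Only numpy, scipy, OpenCV 4.12 (cv2) and the standard library are available. Lean on these libraries where they do the work, as an engineer would, in place of code of your own. Each camera call takes 0.05 s, during which the arm holds its last target. There are 200 camera calls.

## Working session

There is one attempt and no reset: what is moved stays moved. The work goes in short steps, Python scripts to look and compute and a tool call to move; the robot and the scene stay as the last step left them, time stands still between calls to the robot, and variables do not carry over. Pictures are saved under pics/ and viewed, at most 10 in all, crops included, and the job is handed in when it is done.

Besides the shell and the picture viewer there is one more tool, called after ">>>" by a JSON object that holds its "method" and its "body". play_rows: Moves the arm, as the interface text tells. Its arguments: {"type":"object","properties":{"deltas":{"type":"array"}},"required":["deltas"]}

```bash
ls; mkdir -p pics; cat > h.py <<'E'
import numpy as np, cv2
from station import env
from scipy.spatial.transform import Rotation as R
def ray(cam,u,v):
    m=env.camera_model(cam);K=np.array(m["mtx"]);T=np.array(m["camera_from_world"])
    d=np.linalg.inv(K)@[u,v,1];p=d[:2].copy();q=p.copy()
    for _ in range(30): q=p/(1+m["k1"]*(q@q))
    dc=np.array([q[0],-q[1],-1.]);Ri=T[:3,:3].T
    return -Ri@T[:3,3], Ri@dc
def onz(cam,u,v,z):
    o,d=ray(cam,u,v);return o+d*(z-o[2])/d[2]
def tri(a,b):
    o1,d1=ray("scene",*a);o2,d2=ray("top",*b)
    s=np.linalg.lstsq(np.c_[d1,-d2],o2-o1,rcond=None)[0]
    p,q=o1+s[0]*d1,o2+s[1]*d2
    return (p+q)/2,np.linalg.norm(p-q)
def proj(cam,P):
    m=env.camera_model(cam);T=np.array(m["camera_from_world"]);c=T[:3,:3]@P+T[:3,3]
    s=np.array([c[0],-c[1]])/-c[2];s=s*(1+m["k1"]*(s@s));K=np.array(m["mtx"])
    return (K@[s[0],s[1],1])[:2]
E
python3 - <<'E'
from h import *
for c in("scene","top"):
    cv2.imwrite(f"pics/{c}0.png",env.capture(c)); o,d=ray(c,320,240);print(c,o.round(),d.round(2))
o=env.get_obs();print(o,env.tcp_to_tips)
print(R.from_rotvec(o["eef_rot"]).as_matrix().round(3))
E
```

```text
pics
scene [-98. 586. 753.] [ 0.53 -0.66 -0.53]
top [ 330. -210. 1020.] [ 0.25 -0.02 -0.97]
{'clock': 0.1, 'qpos': array([-1.44417502e+00,  3.26859649e-01, -1.93471622e-01,  1.05197734e+00,
       -2.54173515e-05,  1.43658244e+00]), 'qvel': array([-0.0006441 , -0.00109381,  0.0026979 , -0.00123939,  0.00142131,
       -0.00040525]), 'joint_torque': array([ 1.26094710e-03, -4.44240940e+01,  2.63037586e+01,  7.88414822e-03,
       -7.02065086e-05, -5.24406971e-06]), 'tool_pos': array([ 141.77410648, -530.92030592,  249.59026296]), 'eef_rot': array([-3.11341369e+00, -4.08361832e-01,  3.08923073e-05]), 'force': array([-0.68336203,  0.30993128,  0.23417193]), 'wrist_torque': array([ 0.02780037, -0.02757115, -0.0483604 ]), 'grip_force': 0.0, 'width': 1.0004967845285442} 19.0
[[ 0.966  0.258 -0.   ]
 [ 0.258 -0.966  0.001]
 [ 0.    -0.002 -1.   ]]
```

View pics/scene0.png

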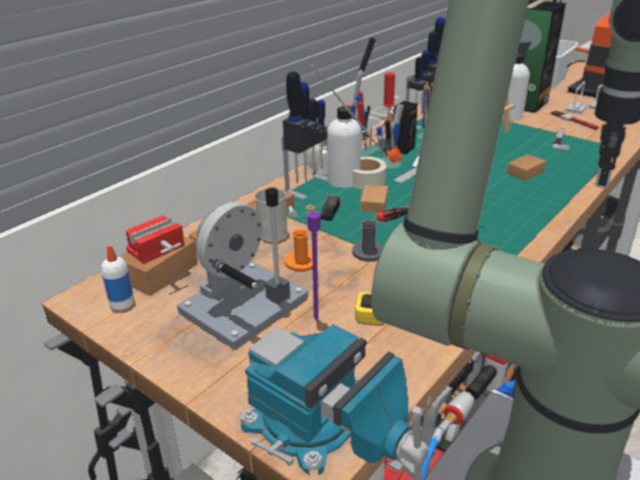

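View pics/top0.png

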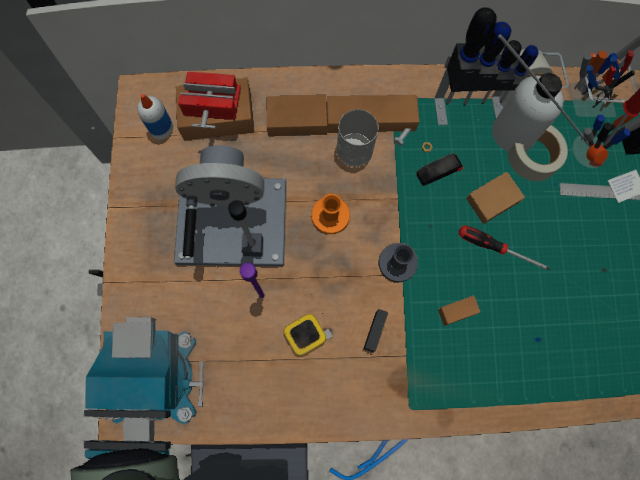

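The scene view shows the stand's disc at about (230,240), the crank grip at (235,273) and the locking rod's black knob at (272,197). The top view has them at (220,185), (190,230) and (237,210).
- **Rod candidates (top view):** the black-knobbed steel rod at (237,210) stands in the stand's socket. The purple one at (248,271) is the decoy.
- **Tube candidates (top view):** the dark tube at (400,260) is the one meant. The orange one at (331,212) is the decoy.

I'll confirm this in one enlarged crop.

```bash
python3 - <<'E'
from h import *
s=cv2.imread("pics/scene0.png");t=cv2.imread("pics/top0.png")
a=cv2.resize(s[180:350,170:390],None,fx=2.35,fy=2.35,interpolation=cv2.INTER_CUBIC)[:, :400*2]
a=cv2.resize(s[180:345,175:395],(400*1,300));
A=cv2.resize(s[180:340,170:390],(400,600),interpolation=cv2.INTER_CUBIC) if 0 else None
L=cv2.resize(s[175:345,175:390],(0,0),fx=1.85,fy=1.85,interpolation=cv2.INTER_CUBIC)
T=cv2.resize(t[130:360,160:425],(0,0),fx=1.5,fy=1.5,interpolation=cv2.INTER_CUBIC)
im=np.zeros((600,800,3),np.uint8)
L=cv2.resize(s[175:325,175:375],(400*1,300),interpolation=cv2.INTER_CUBIC)
T=cv2.resize(t[140:290,170:430],(0,0),fx=1.9,fy=1.9,interpolation=cv2.INTER_CUBIC)
L=cv2.resize(s[180:330,190:390],(600,450),interpolation=cv2.INTER_CUBIC)
cv2.imwrite("pics/crop.png",np.vstack([L[:315],cv2.resize(t[145:287,170:470],(600,285),interpolation=cv2.INTER_CUBIC)]))
# colour masks
for n,i in(("scene",s),("top",t)):
    h=cv2.cvtColor(i,cv2.COLOR_BGR2HSV)
    for c,lo,hi in(("purple",(125,80,40),(155,255,255)),("yellow",(22,150,120),(34,255,255)),("orange",(5,200,150),(18,255,255)),("black",(0,0,0),(180,255,45))):
        k,_,st,ce=cv2.connectedComponentsWithStats(cv2.inRange(h,lo,hi))
        print(n,c,[(st[j].tolist(),ce[j].round(1).tolist()) for j in range(1,k) if st[j][4]>25 and (c!="black" or (170<ce[j][0]<450 and 140<ce[j][1]<360))])
E
```

```text
scene purple [([307, 212, 15, 107, 541], [314.3, 252.1])]
scene yellow [([356, 292, 26, 32, 353], [364.2, 311.7])]
scene orange [([294, 231, 13, 8, 49], [299.8, 233.7]), ([293, 253, 17, 13, 41], [299.2, 261.2]), ([296, 266, 15, 4, 28], [302.9, 267.9])]
scene black [([266, 189, 12, 17, 159], [271.5, 197.1]), ([322, 202, 17, 18, 79], [330.9, 212.9]), ([385, 211, 22, 8, 48], [396.9, 213.8]), ([221, 265, 32, 23, 236], [236.4, 275.3])]
top purple [([240, 262, 24, 36, 343], [250.4, 275.5])]
top yellow [([284, 314, 42, 41, 562], [304.4, 334.1])]
top orange [([312, 194, 38, 39, 622], [330.8, 215.5])]
top black [([416, 154, 46, 32, 522], [435.4, 171.7]), ([210, 190, 20, 11, 162], [219.4, 194.8]), ([182, 194, 16, 13, 66], [191.1, 198.1]), ([228, 200, 21, 21, 321], [237.5, 209.8]), ([183, 209, 14, 48, 495], [189.3, 232.3]), ([242, 237, 21, 20, 157], [251.5, 250.8]), ([395, 246, 17, 16, 196], [403.6, 253.7]), ([387, 255, 20, 22, 239], [395.7, 267.3]), ([364, 311, 14, 41, 74], [370.1, 334.6]), ([291, 321, 28, 22, 390], [304.9, 331.9])]
```

View pics/crop.png

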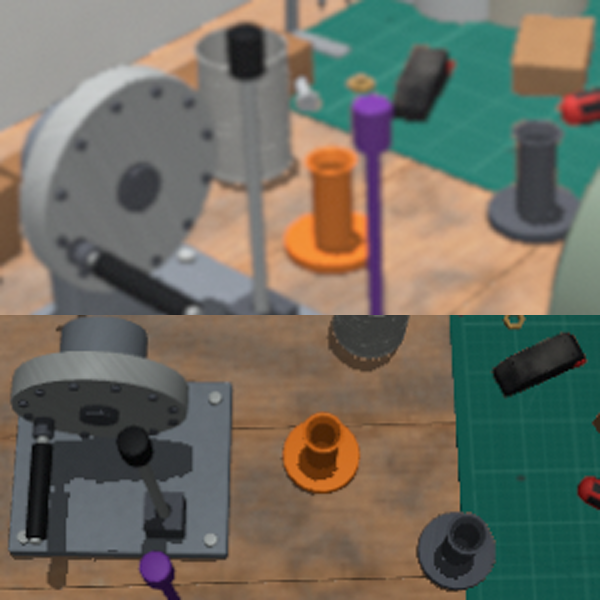

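The crop confirms it: the steel rod with the black knob stands in the stand's socket (scene (271,197), top (237,210)). The dark tube is at top (403,254) and scene (370,238). The purple and orange look-alikes are left alone.

```bash
python3 - <<'E'
from h import *
pr=lambda n,x:print(n,[np.round(i,1) for i in x] if isinstance(x,tuple) else x.round(1))
pr("knob",tri((271.5,197.1),(237.5,209.8)))
pr("purple knob",tri((313.6,220),(248.5,271.5)))
pr("purple foot",tri((316.5,318),(262.5,297)))
pr("grip mid",tri((236.4,275.3),(189.3,232.3)))
pr("grip far end",tri((221,265.5),(190.3,209)))
pr("grip near end",tri((253,286),(188.3,257)))
pr("knob@241",onz("top",237.5,209.8,241))
pr("hub",tri((236,242),(219.4,194.8)))
# base plate corners from crop (top z20): crop x/2+170, y/2 +145 (y-315)
for n,p in(("NR",(229,383)),("FR",(227,556)),("FL",(11,553))):
    pr("plate"+n,onz("top",170+p[0]/2,145+(p[1]-315)/2,20))
pr("socket top",onz("top",170+165/2,145+(508-315)/2,56))
pr("tube foot@10",onz("top",170+456/2,145+(551-315)/2,10))
pr("tube mouth@75",onz("top",170+466/2,145+(533-315)/2,75))
pr("tube mouth tri",tri((190+537/3,180+131/3),(170+466/2,145+(533-315)/2)))
pr("tape",onz("top",304.5,334,31)); pr("level",onz("top",376,330,36))
pr("vise top R",onz("top",200,345,60)); pr("orange",onz("top",331,206,75))
E
```

```text
knob [array([ 577.4, -107.7,  240.2]), np.float64(2.8)]
purple knob [array([ 491.8, -120.8,  217.2]), np.float64(2.1)]
purple foot [array([ 489. , -121.1,    1.2]), np.float64(0.2)]
grip mid [array([580.1, -11.7, 122.8]), np.float64(0.3)]
grip far end [array([619.4, -12.7, 126.6]), np.float64(1.3)]
grip near end [array([539.1, -10.4, 118.7]), np.float64(0.6)]
knob@241 [ 578.4 -107.   241. ]
hub [array([634.4, -65.2, 145.4]), np.float64(2.3)]
plateNR [ 706.4 -165.1   20. ]
plateFR [ 542.  -160.8   20. ]
plateFL [550.  35.  20.]
socket top [ 578.7 -109.1   56. ]
tube foot@10 [ 542.7 -367.8   10. ]
tube mouth@75 [ 544.3 -367.3   75. ]
tube mouth tri [array([ 542.9, -368. ,   75.3]), np.float64(3.1)]
tape [ 418.  -195.5   31. ]
level [ 420.5 -318.6   36. ]
vise top R [400.8 -19.9  60. ]
orange [ 633.4 -247.6   75. ]
```

>>> {"method": "play_rows", "body": {"deltas": [{"dx": 50, "dy": -28, "dz": -20, "spin": 6, "claw": 100}, {"dx": 100, "dy": -56, "dz": -40, "spin": 12, "claw": 100}, {"dx": 150, "dy": -84, "dz": -60, "spin": 16.7, "claw": 100}, {"dx": 200, "dy": -112, "dz": -70, "spin": 16.7, "claw": 100}, {"dx": 250, "dy": -140, "dz": -70, "spin": 16.7, "claw": 100}]}}

```text
clock: 0.72
tool_pos: [348.6, -330.6, 321.1]
eef_rot: [3.14, -0.049, 0.002]
force: [0.6, -0.5, -0.2]
width: 0.997
grip_force: 0.0
```

```bash
cat >> h.py <<'E'
def to(*targets):
    o=env.get_obs();M=R.from_rotvec(o["eef_rot"]).as_matrix();p=o["tool_pos"]
    print("t",round(o["clock"],2),"p",p.round(1),"yaw",round(np.degrees(np.arctan2(M[1,0],M[0,0])),2),"F",o["force"].round(1),"w",round(o["width"],3),"g",round(o["grip_force"],1))
    for t in targets: print("  ->",t,(M.T@(np.array(t)-p)).round(1))
E
python3 -c "
from h import *
to((577.5,-108,320),(577.5,-108,243))"
```

```text
t 0.72 p [ 348.6 -330.6  321.1] yaw -1.77 F [ 0.6 -0.5 -0.2] w 0.997 g 0.0
  -> (577.5, -108, 320) [ 221.9 -229.5    1. ]
  -> (577.5, -108, 243) [ 221.8 -229.6   78. ]
```

>>> {"method": "play_rows", "body": {"deltas": [{"dx": 40, "dy": -42, "dz": 0, "spin": 0, "claw": 100}, {"dx": 80, "dy": -84, "dz": 0, "spin": 0, "claw": 100}, {"dx": 120, "dy": -126, "dz": 0, "spin": 0, "claw": 100}, {"dx": 160, "dy": -168, "dz": 0, "spin": 0, "claw": 100}, {"dx": 195, "dy": -203, "dz": 0, "spin": 0, "claw": 100}]}}

```text
clock: 1.35
tool_pos: [549.5, -132.9, 319.9]
eef_rot: [-3.141, 0.047, 0.001]
force: [0.1, -0.8, 0.1]
width: 0.997
grip_force: 0.0
```

>>> {"method": "play_rows", "body": {"deltas": [{"dx": 26, "dy": -27, "dz": 0, "spin": 0, "claw": 100}, {"dx": 26, "dy": -27, "dz": 30, "spin": 0, "claw": 100}, {"dx": 26, "dy": -27, "dz": 60, "spin": 0, "claw": 100}, {"dx": 26, "dy": -27, "dz": 78, "spin": 0, "claw": 100}, {"dx": 26, "dy": -27, "dz": 78, "spin": 0, "claw": 100}]}}

```text
clock: 1.98
tool_pos: [573.9, -108.1, 240.4]
eef_rot: [-3.14, 0.048, 0.006]
force: [-0.5, -0.5, 0.7]
width: 0.997
grip_force: 0.0
```

```bash
python3 -c "
from h import *
to((577.5,-108,243))
t=env.capture('top');s=env.capture('scene')
cv2.imwrite('pics/g.png',np.hstack([cv2.resize(s[120:300,190:370],(400,400)),cv2.resize(t[120:300,150:330],(400,400))]))"
```

```text
t 1.98 p [ 573.9 -108.1  240.4] yaw -1.75 F [-0.5 -0.5  0.7] w 0.997 g 0.0
  -> (577.5, -108, 243) [ 3.5 -0.2 -2.6]
```

View pics/g.png

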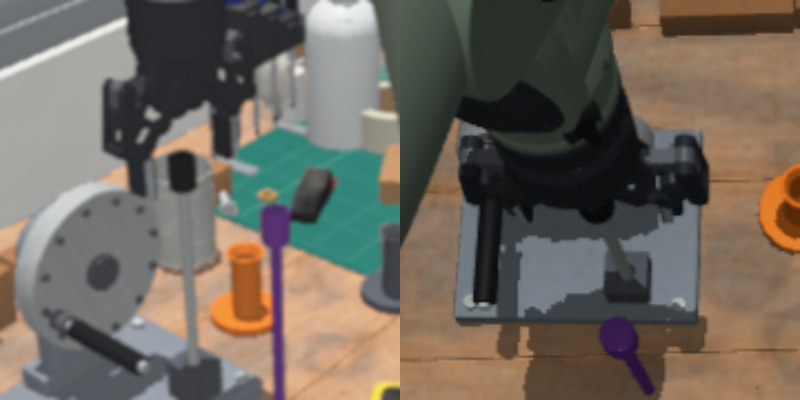

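The knob, at (182,172) in the left crop, lies between the open fingers. I'll centre the hand, close and lift.

>>> {"method": "play_rows", "body": {"deltas": [{"dx": 3, "dy": 0, "dz": -2, "spin": 0, "claw": 100}, {"dx": 3, "dy": 0, "dz": -2, "spin": 0, "claw": 0}, {"dx": 3, "dy": 0, "dz": -2, "spin": 0, "claw": 0}, {"dx": 3, "dy": 0, "dz": -2, "spin": 0, "claw": 0}, {"dx": 3, "dy": 0, "dz": -2, "spin": 0, "claw": 0}]}}

```text
clock: 2.7
tool_pos: [578.4, -108.5, 244.5]
eef_rot: [-3.141, 0.048, -0.001]
force: [0.4, 0.4, 0.6]
width: 0.257
grip_force: 58.7
```

>>> {"method": "play_rows", "body": {"deltas": [{"dx": 0, "dy": 0, "dz": 0, "spin": 0, "claw": 0}, {"dx": 0, "dy": 0, "dz": 0, "spin": 0, "claw": 0}, {"dx": 0, "dy": 0, "dz": -6, "spin": 0, "claw": 0}, {"dx": 0, "dy": 0, "dz": -13, "spin": 0, "claw": 0}, {"dx": 0, "dy": 0, "dz": -20, "spin": 0, "claw": 0}]}}

```text
clock: 3.32
tool_pos: [578.2, -108.8, 264.7]
eef_rot: [3.141, -0.048, -0.0]
force: [-0.2, -0.8, -2.1]
width: 0.263
grip_force: 58.8
```

>>> {"method": "play_rows", "body": {"deltas": [{"dx": 0, "dy": 0, "dz": -18, "spin": 0, "claw": 0}, {"dx": 0, "dy": 0, "dz": -36, "spin": 0, "claw": 0}, {"dx": 0, "dy": 0, "dz": -54, "spin": 0, "claw": 0}, {"dx": 0, "dy": 0, "dz": -72, "spin": 0, "claw": 0}, {"dx": 0, "dy": 0, "dz": -80, "spin": 0, "claw": 0}]}}

```text
clock: 3.95
tool_pos: [578.6, -108.8, 345.7]
eef_rot: [3.141, -0.048, 0.003]
force: [0.5, -0.4, -1.7]
width: 0.261
grip_force: 58.8
```

```bash
python3 -c "
from h import *
to((543,-367.7,345))"
```

```text
t 3.95 p [ 578.6 -108.8  345.7] yaw -1.76 F [ 0.5 -0.4 -1.7] w 0.261 g 58.8
  -> (543, -367.7, 345) [-27.7 259.9   0.8]
```

>>> {"method": "play_rows", "body": {"deltas": [{"dx": -4, "dy": 35, "dz": 0, "spin": 0, "claw": 0}, {"dx": -9, "dy": 85, "dz": 0, "spin": 0, "claw": 0}, {"dx": -15, "dy": 140, "dz": 0, "spin": 0, "claw": 0}, {"dx": -21, "dy": 195, "dz": 0, "spin": 0, "claw": 0}, {"dx": -26, "dy": 240, "dz": 0, "spin": 0, "claw": 0}]}}

```text
clock: 4.58
tool_pos: [544.2, -349.8, 343.8]
eef_rot: [-3.141, 0.05, 0.001]
force: [0.7, 0.0, -1.7]
width: 0.257
grip_force: 58.9
```

>>> {"method": "play_rows", "body": {"deltas": [{"dx": -1, "dy": 15, "dz": 0, "spin": 0, "claw": 0}, {"dx": -2, "dy": 20, "dz": 0, "spin": 0, "claw": 0}, {"dx": -2, "dy": 20, "dz": 10, "spin": 0, "claw": 0}, {"dx": -2, "dy": 20, "dz": 20, "spin": 0, "claw": 0}, {"dx": -2, "dy": 20, "dz": 20, "spin": 0, "claw": 0}]}}

```text
clock: 5.2
tool_pos: [542.1, -366.1, 322.9]
eef_rot: [-3.14, 0.046, 0.003]
force: [-0.0, 0.4, -0.0]
width: 0.259
grip_force: 58.9
```

```bash
python3 -c "
from h import *
to((543,-367.7,325))
t=env.capture('top');s=env.capture('scene')
p=env.get_obs()['tool_pos'];print(proj('top',p-[0,0,216]),proj('scene',p-[0,0,216]))
cv2.imwrite('pics/i.png',np.hstack([cv2.resize(s[130:280,300:450],(400,400),interpolation=2),cv2.resize(t[180:330,320:470],(400,400),interpolation=2)]))"
```

```text
t 5.2 p [ 542.1 -366.1  322.9] yaw -1.67 F [-0.   0.4 -0. ] w 0.259 g 58.9
  -> (543, -367.7, 325) [ 0.9  1.5 -2.1]
[405.83403457 250.58240044] [368.58850591 210.52403397]
```

View pics/i.png

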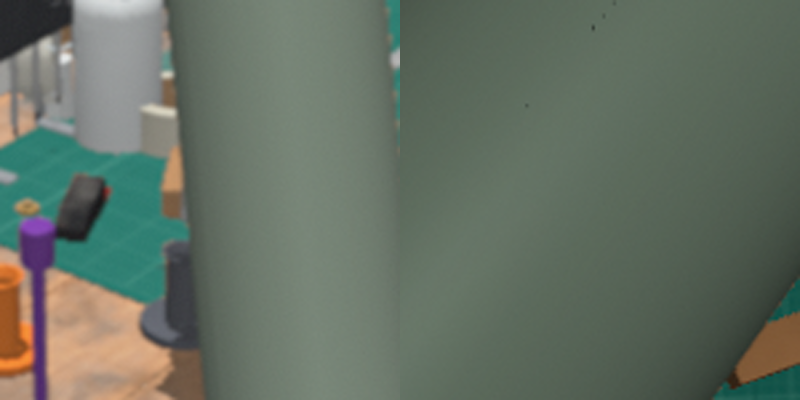

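The arm hides the tube in both views, with only its left edge visible at (180,290) in the left crop. So I'll lower using the measured numbers and watch the force.

>>> {"method": "play_rows", "body": {"deltas": [{"dx": 1, "dy": 1, "dz": 5, "spin": 0, "claw": 0}, {"dx": 1, "dy": 1, "dz": 10, "spin": 0, "claw": 0}, {"dx": 1, "dy": 1, "dz": 16, "spin": 0, "claw": 0}, {"dx": 1, "dy": 1, "dz": 22, "spin": 0, "claw": 0}, {"dx": 1, "dy": 1, "dz": 28, "spin": 0, "claw": 0}]}}

```text
clock: 5.92
tool_pos: [543.1, -368.7, 295.7]
eef_rot: [-3.141, 0.048, 0.0]
force: [-1.5, -0.1, -1.5]
width: 0.261
grip_force: 59.0
```

>>> {"method": "play_rows", "body": {"deltas": [{"dx": 0, "dy": 0, "dz": 4, "spin": 0, "claw": 0}, {"dx": 0, "dy": 0, "dz": 8, "spin": 0, "claw": 0}, {"dx": 0, "dy": 0, "dz": 12, "spin": 0, "claw": 0}, {"dx": 0, "dy": 0, "dz": 14, "spin": 0, "claw": 0}, {"dx": 0, "dy": 0, "dz": 16, "spin": 0, "claw": 0}]}}

```text
clock: 6.55
tool_pos: [543.3, -368.8, 280.2]
eef_rot: [3.141, -0.048, 0.0]
force: [0.7, -0.2, -0.3]
width: 0.26
grip_force: 59.0
```

>>> {"method": "play_rows", "body": {"deltas": [{"dx": 0, "dy": 0, "dz": 6, "spin": 0, "claw": 0}, {"dx": 0, "dy": 0, "dz": 12, "spin": 0, "claw": 0}, {"dx": 0, "dy": 0, "dz": 18, "spin": 0, "claw": 0}, {"dx": 0, "dy": 0, "dz": 24, "spin": 0, "claw": 0}, {"dx": 0, "dy": 0, "dz": 30, "spin": 0, "claw": 0}]}}

```text
clock: 7.18
tool_pos: [543.2, -368.7, 249.8]
eef_rot: [-3.141, 0.048, 0.0]
force: [-0.5, -0.1, 0.1]
width: 0.259
grip_force: 59.0
```

>>> {"method": "play_rows", "body": {"deltas": [{"dx": 0, "dy": 0, "dz": 5, "spin": 0, "claw": 0}, {"dx": 0, "dy": 0, "dz": 10, "spin": 0, "claw": 0}, {"dx": 0, "dy": 0, "dz": 14, "spin": 0, "claw": 0}, {"dx": 0, "dy": 0, "dz": 17, "spin": 0, "claw": 0}, {"dx": 0, "dy": 0, "dz": 18, "spin": 0, "claw": 0}]}}

```text
clock: 7.8
tool_pos: [543.2, -368.7, 232.1]
eef_rot: [-3.141, 0.048, 0.0]
force: [-1.0, -0.8, -0.8]
width: 0.263
grip_force: 59.0
```

>>> {"method": "play_rows", "body": {"deltas": [{"dx": 0, "dy": 0, "dz": 2, "spin": 0, "claw": 0}, {"dx": 0, "dy": 0, "dz": 2, "spin": 0, "claw": 100}, {"dx": 0, "dy": 0, "dz": 2, "spin": 0, "claw": 100}, {"dx": 0, "dy": 0, "dz": 2, "spin": 0, "claw": 100}, {"dx": 0, "dy": 0, "dz": 2, "spin": 0, "claw": 100}]}}

```text
clock: 8.43
tool_pos: [543.3, -368.8, 230.4]
eef_rot: [3.141, -0.048, 0.0]
force: [0.3, 0.2, -0.0]
width: 1.001
grip_force: 0.0
```

>>> {"method": "play_rows", "body": {"deltas": [{"dx": 0, "dy": 0, "dz": 0, "spin": 0, "claw": 100}, {"dx": 0, "dy": 0, "dz": -10, "spin": 0, "claw": 100}, {"dx": 0, "dy": 0, "dz": -30, "spin": 0, "claw": 100}, {"dx": 0, "dy": 0, "dz": -60, "spin": 0, "claw": 100}, {"dx": 0, "dy": 0, "dz": -90, "spin": 0, "claw": 100}]}}

```text
clock: 9.05
tool_pos: [543.2, -368.7, 321.9]
eef_rot: [3.141, -0.048, 0.001]
force: [-0.1, 0.2, -1.0]
width: 0.999
grip_force: 0.0
```

```bash
python3 -c "
from h import *
to((577.5,-12,320),(580,-12,123))"
```

```text
t 9.05 p [ 543.2 -368.7  321.9] yaw -1.75 F [-0.1  0.2 -1. ] w 0.999 g 0.0
  -> (577.5, -12, 320) [  23.3 -357.6    1.8]
  -> (580, -12, 123) [  25.7 -357.7  198.8]
```

>>> {"method": "play_rows", "body": {"deltas": [{"dx": 2, "dy": -40, "dz": 0, "spin": 0, "claw": 100}, {"dx": 5, "dy": -95, "dz": 0, "spin": 0, "claw": 100}, {"dx": 9, "dy": -150, "dz": 0, "spin": 0, "claw": 100}, {"dx": 13, "dy": -205, "dz": 0, "spin": 0, "claw": 100}, {"dx": 16, "dy": -260, "dz": 0, "spin": 0, "claw": 100}]}}

```text
clock: 9.68
tool_pos: [567.4, -107.7, 321.3]
eef_rot: [3.141, -0.049, 0.002]
force: [0.8, -0.3, 0.4]
width: 0.998
grip_force: 0.0
```

>>> {"method": "play_rows", "body": {"deltas": [{"dx": 2, "dy": -50, "dz": 0, "spin": 0, "claw": 100}, {"dx": 4, "dy": -98, "dz": 0, "spin": 0, "claw": 100}, {"dx": 4, "dy": -98, "dz": 30, "spin": 0, "claw": 100}, {"dx": 4, "dy": -98, "dz": 60, "spin": 0, "claw": 100}, {"dx": 4, "dy": -98, "dz": 60, "spin": 0, "claw": 100}]}}

```text
clock: 10.3
tool_pos: [572.8, -11.1, 259.0]
eef_rot: [-3.141, 0.048, 0.006]
force: [-1.0, 0.1, 0.8]
width: 0.999
grip_force: 0.0
```

```bash
python3 -c "
from h import *
to((572,-11.5,123))
t=env.capture('top');s=env.capture('scene')
cv2.imwrite('pics/j.png',np.hstack([cv2.resize(s[110:310,190:390],(400,400),interpolation=2),cv2.resize(t[130:330,250:450],(400,400),interpolation=2)]))"
```

```text
t 10.3 p [572.8 -11.1 259. ] yaw -1.73 F [-1.   0.1  0.8] w 0.999 g 0.0
  -> (572, -11.5, 123) [ -0.3   0.5 136. ]
```

View pics/j.png

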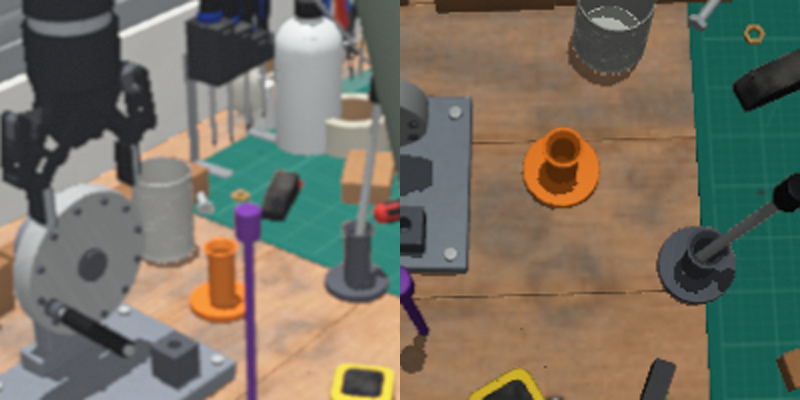

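The rod stands in the dark tube (right crop (710,240), left crop (358,270)), leaning only within its clearance. The socket is empty. Next I'll grasp the crank grip.

>>> {"method": "play_rows", "body": {"deltas": [{"dx": 0, "dy": 0, "dz": 30, "spin": 0, "claw": 100}, {"dx": 0, "dy": 0, "dz": 60, "spin": 0, "claw": 100}, {"dx": 0, "dy": 0, "dz": 90, "spin": 0, "claw": 100}, {"dx": 0, "dy": 0, "dz": 120, "spin": 0, "claw": 100}, {"dx": 0, "dy": 0, "dz": 136, "spin": 0, "claw": 100}]}}

```text
clock: 11.02
tool_pos: [574.8, -11.9, 124.4]
eef_rot: [3.141, -0.049, 0.001]
force: [-0.2, -0.2, 0.4]
width: 0.996
grip_force: 0.0
```

>>> {"method": "play_rows", "body": {"deltas": [{"dx": 0, "dy": 0, "dz": 0, "spin": 0, "claw": 100}, {"dx": 0, "dy": 0, "dz": 0, "spin": 0, "claw": 0}, {"dx": 0, "dy": 0, "dz": 0, "spin": 0, "claw": 0}, {"dx": 0, "dy": 0, "dz": 0, "spin": 0, "claw": 0}, {"dx": 0, "dy": 0, "dz": 0, "spin": 0, "claw": 0}]}}

```text
clock: 11.65
tool_pos: [574.4, -11.3, 124.8]
eef_rot: [-3.141, 0.048, -0.001]
force: [-1.1, 0.5, 3.0]
width: 0.188
grip_force: 58.3
```

>>> {"method": "play_rows", "body": {"deltas": [{"dx": 0, "dy": 0, "dz": 0, "spin": 0, "claw": 0}, {"dx": 0, "dy": 0, "dz": 0, "spin": 0, "claw": 0}]}}

```text
clock: 11.9
tool_pos: [574.5, -11.3, 124.8]
eef_rot: [-3.141, 0.048, -0.001]
force: [-1.1, 1.4, 6.0]
width: 0.185
grip_force: 58.7
```

```bash
python3 -c "
from h import *
to((572,-11.5,123));print(env.get_obs()['wrist_torque'])"
```

```text
t 11.9 p [574.5 -11.3 124.8] yaw -1.75 F [-1.1  1.4  6. ] w 0.185 g 58.7
  -> (572, -11.5, 123) [-2.5  0.3  1.8]
[ 0.31320377  0.21763596 -0.10871749]
```

```bash
cat >> h.py <<'E'
def arc(a0,a1,n,r=55):
    import json
    P=lambda a:np.array([r*np.sin(np.radians(a)),-r*np.cos(np.radians(a))])
    A=np.linspace(a0,a1,n*5+1); base=P(a0); cur=base.copy()
    for c in range(n):
        b=cur.copy(); rows=[]
        for a in A[c*5+1:c*5+6]:
            d=(P(a)-b).round(1); rows.append({"dx":0,"dy":float(d[0]),"dz":float(d[1]),"spin":0,"claw":0}); cur=b+d
        print(round(A[c*5+5],1),json.dumps(rows))
E
python3 -c "
from h import *
arc(-111.5,8.5,5)"
```

```text
-87.5 [{"dx": 0, "dy": -1.5, "dz": -4.4, "spin": 0, "claw": 0}, {"dx": 0, "dy": -2.6, "dz": -8.8, "spin": 0, "claw": 0}, {"dx": 0, "dy": -3.4, "dz": -13.4, "spin": 0, "claw": 0}, {"dx": 0, "dy": -3.8, "dz": -18.0, "spin": 0, "claw": 0}, {"dx": 0, "dy": -3.8, "dz": -22.6, "spin": 0, "claw": 0}]
-63.5 [{"dx": 0, "dy": 0.4, "dz": -4.5, "spin": 0, "claw": 0}, {"dx": 0, "dy": 1.2, "dz": -9.1, "spin": 0, "claw": 0}, {"dx": 0, "dy": 2.3, "dz": -13.5, "spin": 0, "claw": 0}, {"dx": 0, "dy": 3.9, "dz": -17.9, "spin": 0, "claw": 0}, {"dx": 0, "dy": 5.8, "dz": -22.1, "spin": 0, "claw": 0}]
-39.5 [{"dx": 0, "dy": 2.2, "dz": -4.0, "spin": 0, "claw": 0}, {"dx": 0, "dy": 4.7, "dz": -7.9, "spin": 0, "claw": 0}, {"dx": 0, "dy": 7.6, "dz": -11.5, "spin": 0, "claw": 0}, {"dx": 0, "dy": 10.8, "dz": -14.8, "spin": 0, "claw": 0}, {"dx": 0, "dy": 14.2, "dz": -17.9, "spin": 0, "claw": 0}]
-15.5 [{"dx": 0, "dy": 3.7, "dz": -2.8, "spin": 0, "claw": 0}, {"dx": 0, "dy": 7.6, "dz": -5.2, "spin": 0, "claw": 0}, {"dx": 0, "dy": 11.6, "dz": -7.4, "spin": 0, "claw": 0}, {"dx": 0, "dy": 15.9, "dz": -9.1, "spin": 0, "claw": 0}, {"dx": 0, "dy": 20.3, "dz": -10.6, "spin": 0, "claw": 0}]
8.5 [{"dx": 0, "dy": 4.5, "dz": -1.0, "spin": 0, "claw": 0}, {"dx": 0, "dy": 9.0, "dz": -1.7, "spin": 0, "claw": 0}, {"dx": 0, "dy": 13.6, "dz": -1.9, "spin": 0, "claw": 0}, {"dx": 0, "dy": 18.2, "dz": -1.8, "spin": 0, "claw": 0}, {"dx": 0, "dy": 22.8, "dz": -1.4, "spin": 0, "claw": 0}]
```

>>> {"method": "play_rows", "body": {"deltas": [{"dx": 0, "dy": -1.5, "dz": -4.4, "spin": 0, "claw": 0}, {"dx": 0, "dy": -2.6, "dz": -8.8, "spin": 0, "claw": 0}, {"dx": 0, "dy": -3.4, "dz": -13.4, "spin": 0, "claw": 0}, {"dx": 0, "dy": -3.8, "dz": -18.0, "spin": 0, "claw": 0}, {"dx": 0, "dy": -3.8, "dz": -22.6, "spin": 0, "claw": 0}]}}

```text
clock: 12.52
tool_pos: [574.6, -6.6, 147.2]
eef_rot: [-3.139, 0.047, -0.001]
force: [2.7, 5.8, -1.7]
width: 0.188
grip_force: 58.9
```

>>> {"method": "play_rows", "body": {"deltas": [{"dx": 0, "dy": 0.4, "dz": -4.5, "spin": 0, "claw": 0}, {"dx": 0, "dy": 1.2, "dz": -9.1, "spin": 0, "claw": 0}, {"dx": 0, "dy": 2.3, "dz": -13.5, "spin": 0, "claw": 0}, {"dx": 0, "dy": 3.9, "dz": -17.9, "spin": 0, "claw": 0}, {"dx": 0, "dy": 5.8, "dz": -22.1, "spin": 0, "claw": 0}]}}

```text
clock: 13.15
tool_pos: [574.4, -11.3, 169.5]
eef_rot: [-3.136, 0.046, -0.001]
force: [2.6, 7.7, 1.1]
width: 0.186
grip_force: 59.2
```

>>> {"method": "play_rows", "body": {"deltas": [{"dx": 0, "dy": 2.2, "dz": -4.0, "spin": 0, "claw": 0}, {"dx": 0, "dy": 4.7, "dz": -7.9, "spin": 0, "claw": 0}, {"dx": 0, "dy": 7.6, "dz": -11.5, "spin": 0, "claw": 0}, {"dx": 0, "dy": 10.8, "dz": -14.8, "spin": 0, "claw": 0}, {"dx": 0, "dy": 14.2, "dz": -17.9, "spin": 0, "claw": 0}]}}

```text
clock: 13.78
tool_pos: [573.8, -24.6, 188.0]
eef_rot: [-3.135, 0.045, -0.002]
force: [0.8, 11.0, 4.8]
width: 0.188
grip_force: 59.6
```

>>> {"method": "play_rows", "body": {"deltas": [{"dx": 0, "dy": 3.7, "dz": -2.8, "spin": 0, "claw": 0}, {"dx": 0, "dy": 7.6, "dz": -5.2, "spin": 0, "claw": 0}, {"dx": 0, "dy": 11.6, "dz": -7.4, "spin": 0, "claw": 0}, {"dx": 0, "dy": 15.9, "dz": -9.1, "spin": 0, "claw": 0}, {"dx": 0, "dy": 20.3, "dz": -10.6, "spin": 0, "claw": 0}]}}

```text
clock: 14.4
tool_pos: [573.0, -44.9, 199.6]
eef_rot: [-3.135, 0.045, -0.002]
force: [-2.0, 11.0, 12.2]
width: 0.195
grip_force: 60.4
```

>>> {"method": "play_rows", "body": {"deltas": [{"dx": 0, "dy": 4.5, "dz": -1.0, "spin": 0, "claw": 0}, {"dx": 0, "dy": 9.0, "dz": -1.7, "spin": 0, "claw": 0}, {"dx": 0, "dy": 13.6, "dz": -1.9, "spin": 0, "claw": 0}, {"dx": 0, "dy": 18.2, "dz": -1.8, "spin": 0, "claw": 0}, {"dx": 0, "dy": 22.8, "dz": -1.4, "spin": 0, "claw": 0}]}}

```text
clock: 15.02
tool_pos: [572.0, -69.5, 201.6]
eef_rot: [-3.139, 0.046, -0.002]
force: [-4.9, 5.8, 14.7]
width: 0.187
grip_force: 60.6
```

```bash
python3 -c "
from h import *
to((574,-63,200));print(env.get_obs()['wrist_torque'])
s=env.capture('scene')
cv2.imwrite('pics/k.png',cv2.resize(s[60:360,130:430],(600,600),interpolation=2))
arc(8.5,128.5,5)"
```

```text
t 15.03 p [572.  -69.5 201.6] yaw -1.7 F [-4.9  5.8 14.7] w 0.187 g 60.6
  -> (574, -63, 200) [ 1.8 -6.6  1.6]
[ 1.27147736  0.92358451 -0.19268653]
32.5 [{"dx": 0, "dy": 4.5, "dz": 0.9, "spin": 0, "claw": 0}, {"dx": 0, "dy": 9.0, "dz": 2.1, "spin": 0, "claw": 0}, {"dx": 0, "dy": 13.3, "dz": 3.7, "spin": 0, "claw": 0}, {"dx": 0, "dy": 17.4, "dz": 5.7, "spin": 0, "claw": 0}, {"dx": 0, "dy": 21.4, "dz": 8.0, "spin": 0, "claw": 0}]
56.5 [{"dx": 0, "dy": 3.8, "dz": 2.6, "spin": 0, "claw": 0}, {"dx": 0, "dy": 7.3, "dz": 5.6, "spin": 0, "claw": 0}, {"dx": 0, "dy": 10.6, "dz": 8.8, "spin": 0, "claw": 0}, {"dx": 0, "dy": 13.6, "dz": 12.3, "spin": 0, "claw": 0}, {"dx": 0, "dy": 16.3, "dz": 16.0, "spin": 0, "claw": 0}]
80.5 [{"dx": 0, "dy": 2.4, "dz": 4.0, "spin": 0, "claw": 0}, {"dx": 0, "dy": 4.5, "dz": 8.1, "spin": 0, "claw": 0}, {"dx": 0, "dy": 6.1, "dz": 12.4, "spin": 0, "claw": 0}, {"dx": 0, "dy": 7.5, "dz": 16.8, "spin": 0, "claw": 0}, {"dx": 0, "dy": 8.4, "dz": 21.3, "spin": 0, "claw": 0}]
104.5 [{"dx": 0, "dy": 0.6, "dz": 4.6, "spin": 0, "claw": 0}, {"dx": 0, "dy": 0.8, "dz": 9.2, "spin": 0, "claw": 0}, {"dx": 0, "dy": 0.6, "dz": 13.8, "spin": 0, "claw": 0}, {"dx": 0, "dy": -0.0, "dz": 18.4, "spin": 0, "claw": 0}, {"dx": 0, "dy": -1.0, "dz": 22.9, "spin": 0, "claw": 0}]
128.5 [{"dx": 0, "dy": -1.3, "dz": 4.4, "spin": 0, "claw": 0}, {"dx": 0, "dy": -3.0, "dz": 8.7, "spin": 0, "claw": 0}, {"dx": 0, "dy": -5.1, "dz": 12.8, "spin": 0, "claw": 0}, {"dx": 0, "dy": -7.5, "dz": 16.7, "spin": 0, "claw": 0}, {"dx": 0, "dy": -10.2, "dz": 20.4, "spin": 0, "claw": 0}]
```

View pics/k.png

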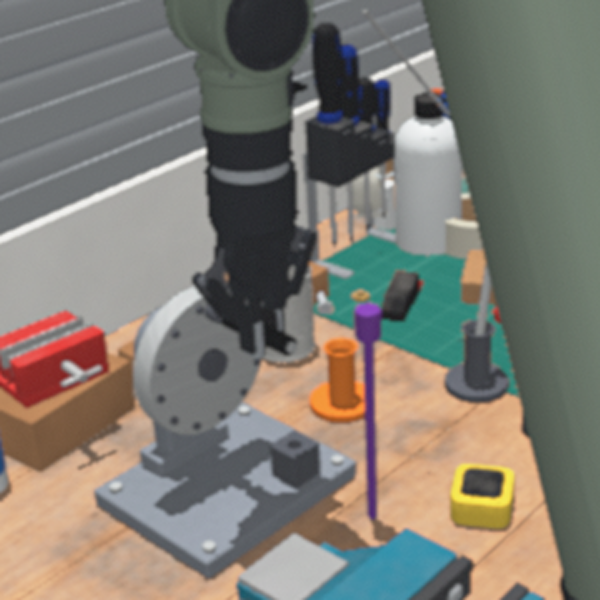

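The wrist stands well clear of the purple rod, whose knob is at (368,322) in this crop. The crank is near the top. I'll carry on clockwise with a small correction to the radius.

>>> {"method": "play_rows", "body": {"deltas": [{"dx": 0, "dy": 4.5, "dz": 0.4, "spin": 0, "claw": 0}, {"dx": -0.5, "dy": 9.0, "dz": 1.1, "spin": 0, "claw": 0}, {"dx": -1, "dy": 13.3, "dz": 2.2, "spin": 0, "claw": 0}, {"dx": -1, "dy": 17.4, "dz": 3.7, "spin": 0, "claw": 0}, {"dx": -1, "dy": 21.4, "dz": 5.5, "spin": 0, "claw": 0}]}}

```text
clock: 15.7
tool_pos: [571.0, -90.1, 194.3]
eef_rot: [-3.137, 0.046, -0.002]
force: [2.2, 9.3, 2.3]
width: 0.186
grip_force: 59.4
```

>>> {"method": "play_rows", "body": {"deltas": [{"dx": 0, "dy": 3.8, "dz": 2.6, "spin": 0, "claw": 0}, {"dx": 0, "dy": 7.3, "dz": 5.6, "spin": 0, "claw": 0}, {"dx": 0, "dy": 10.6, "dz": 8.8, "spin": 0, "claw": 0}, {"dx": 0, "dy": 13.6, "dz": 12.3, "spin": 0, "claw": 0}, {"dx": 0, "dy": 16.3, "dz": 16.0, "spin": 0, "claw": 0}]}}

```text
clock: 16.32
tool_pos: [570.3, -106.8, 178.5]
eef_rot: [-3.138, 0.046, -0.002]
force: [-0.1, 7.1, 6.1]
width: 0.19
grip_force: 59.8
```

>>> {"method": "play_rows", "body": {"deltas": [{"dx": 0, "dy": 2.4, "dz": 4.0, "spin": 0, "claw": 0}, {"dx": 0, "dy": 4.5, "dz": 8.1, "spin": 0, "claw": 0}, {"dx": 0, "dy": 6.1, "dz": 12.4, "spin": 0, "claw": 0}, {"dx": 0, "dy": 7.5, "dz": 16.8, "spin": 0, "claw": 0}, {"dx": 0, "dy": 8.4, "dz": 21.3, "spin": 0, "claw": 0}]}}

```text
clock: 16.95
tool_pos: [570.0, -115.5, 157.4]
eef_rot: [-3.139, 0.047, -0.001]
force: [-1.1, 6.9, 7.6]
width: 0.186
grip_force: 60.0
```

>>> {"method": "play_rows", "body": {"deltas": [{"dx": 0, "dy": 0.3, "dz": 4.6, "spin": 0, "claw": 0}, {"dx": 0, "dy": 0.3, "dz": 9.2, "spin": 0, "claw": 0}, {"dx": 0, "dy": -0.4, "dz": 13.8, "spin": 0, "claw": 0}, {"dx": 0, "dy": -1.0, "dz": 18.4, "spin": 0, "claw": 0}, {"dx": 0, "dy": -2.0, "dz": 22.9, "spin": 0, "claw": 0}]}}

```text
clock: 17.58
tool_pos: [570.0, -114.9, 134.7]
eef_rot: [3.14, -0.048, 0.001]
force: [-1.4, 2.2, 8.6]
width: 0.19
grip_force: 60.0
```

>>> {"method": "play_rows", "body": {"deltas": [{"dx": 0, "dy": -1.3, "dz": 4.4, "spin": 0, "claw": 0}, {"dx": 0, "dy": -3.0, "dz": 8.7, "spin": 0, "claw": 0}, {"dx": 0, "dy": -5.1, "dz": 12.8, "spin": 0, "claw": 0}, {"dx": 0, "dy": -7.5, "dz": 16.7, "spin": 0, "claw": 0}, {"dx": 0, "dy": -10.2, "dz": 20.4, "spin": 0, "claw": 0}]}}

```text
clock: 18.2
tool_pos: [570.4, -105.4, 114.3]
eef_rot: [3.139, -0.049, 0.001]
force: [-1.4, -0.3, 9.0]
width: 0.19
grip_force: 60.0
```

```bash
python3 -c "
from h import *
arc(128.5,248.5,5)"
```

```text
152.5 [{"dx": 0, "dy": -3.0, "dz": 3.5, "spin": 0, "claw": 0}, {"dx": 0, "dy": -6.3, "dz": 6.7, "spin": 0, "claw": 0}, {"dx": 0, "dy": -9.9, "dz": 9.6, "spin": 0, "claw": 0}, {"dx": 0, "dy": -13.7, "dz": 12.3, "spin": 0, "claw": 0}, {"dx": 0, "dy": -17.6, "dz": 14.5, "spin": 0, "claw": 0}]
176.5 [{"dx": 0, "dy": -4.2, "dz": 2.0, "spin": 0, "claw": 0}, {"dx": 0, "dy": -8.5, "dz": 3.6, "spin": 0, "claw": 0}, {"dx": 0, "dy": -13.0, "dz": 4.8, "spin": 0, "claw": 0}, {"dx": 0, "dy": -17.5, "dz": 5.7, "spin": 0, "claw": 0}, {"dx": 0, "dy": -22.1, "dz": 6.2, "spin": 0, "claw": 0}]
200.5 [{"dx": 0, "dy": -4.6, "dz": 0.0, "spin": 0, "claw": 0}, {"dx": 0, "dy": -9.2, "dz": -0.2, "spin": 0, "claw": 0}, {"dx": 0, "dy": -13.7, "dz": -0.9, "spin": 0, "claw": 0}, {"dx": 0, "dy": -18.2, "dz": -2.0, "spin": 0, "claw": 0}, {"dx": 0, "dy": -22.6, "dz": -3.4, "spin": 0, "claw": 0}]
224.5 [{"dx": 0, "dy": -4.2, "dz": -1.8, "spin": 0, "claw": 0}, {"dx": 0, "dy": -8.3, "dz": -4.0, "spin": 0, "claw": 0}, {"dx": 0, "dy": -12.2, "dz": -6.4, "spin": 0, "claw": 0}, {"dx": 0, "dy": -15.9, "dz": -9.2, "spin": 0, "claw": 0}, {"dx": 0, "dy": -19.3, "dz": -12.3, "spin": 0, "claw": 0}]
248.5 [{"dx": 0, "dy": -3.1, "dz": -3.4, "spin": 0, "claw": 0}, {"dx": 0, "dy": -6.0, "dz": -7.0, "spin": 0, "claw": 0}, {"dx": 0, "dy": -8.5, "dz": -10.8, "spin": 0, "claw": 0}, {"dx": 0, "dy": -10.8, "dz": -14.9, "spin": 0, "claw": 0}, {"dx": 0, "dy": -12.6, "dz": -19.1, "spin": 0, "claw": 0}]
```

>>> {"method": "play_rows", "body": {"deltas": [{"dx": 0, "dy": -3.0, "dz": 3.5, "spin": 0, "claw": 0}, {"dx": 0, "dy": -6.3, "dz": 6.7, "spin": 0, "claw": 0}, {"dx": 0, "dy": -9.9, "dz": 9.6, "spin": 0, "claw": 0}, {"dx": 0, "dy": -13.7, "dz": 12.3, "spin": 0, "claw": 0}, {"dx": 0, "dy": -17.6, "dz": 14.5, "spin": 0, "claw": 0}]}}

```text
clock: 18.82
tool_pos: [571.1, -88.6, 99.6]
eef_rot: [3.137, -0.049, 0.001]
force: [-0.7, -2.8, 5.5]
width: 0.191
grip_force: 59.7
```

>>> {"method": "play_rows", "body": {"deltas": [{"dx": 0, "dy": -4.2, "dz": 2.0, "spin": 0, "claw": 0}, {"dx": 0, "dy": -8.5, "dz": 3.6, "spin": 0, "claw": 0}, {"dx": 0, "dy": -13.0, "dz": 4.8, "spin": 0, "claw": 0}, {"dx": 0, "dy": -17.5, "dz": 5.7, "spin": 0, "claw": 0}, {"dx": 0, "dy": -22.1, "dz": 6.2, "spin": 0, "claw": 0}]}}

```text
clock: 19.45
tool_pos: [572.1, -64.9, 92.4]
eef_rot: [3.141, -0.048, 0.002]
force: [2.2, -2.7, 6.6]
width: 0.189
grip_force: 59.9
```

>>> {"method": "play_rows", "body": {"deltas": [{"dx": 0, "dy": -4.6, "dz": 0.0, "spin": 0, "claw": 0}, {"dx": 0, "dy": -9.2, "dz": -0.2, "spin": 0, "claw": 0}, {"dx": 0, "dy": -13.7, "dz": -0.9, "spin": 0, "claw": 0}, {"dx": 0, "dy": -18.2, "dz": -2.0, "spin": 0, "claw": 0}, {"dx": 0, "dy": -22.6, "dz": -3.4, "spin": 0, "claw": 0}]}}

```text
clock: 20.08
tool_pos: [573.1, -42.3, 95.8]
eef_rot: [3.141, -0.048, 0.002]
force: [3.4, -3.0, 4.0]
width: 0.187
grip_force: 59.6
```

>>> {"method": "play_rows", "body": {"deltas": [{"dx": 0, "dy": -4.2, "dz": -1.8, "spin": 0, "claw": 0}, {"dx": 0, "dy": -8.3, "dz": -4.0, "spin": 0, "claw": 0}, {"dx": 0, "dy": -12.2, "dz": -6.4, "spin": 0, "claw": 0}, {"dx": 0, "dy": -15.9, "dz": -9.2, "spin": 0, "claw": 0}, {"dx": 0, "dy": -19.3, "dz": -12.3, "spin": 0, "claw": 0}]}}

```text
clock: 20.7
tool_pos: [573.9, -23.1, 107.9]
eef_rot: [3.141, -0.048, 0.003]
force: [5.2, -3.5, 1.7]
width: 0.191
grip_force: 59.4
```

>>> {"method": "play_rows", "body": {"deltas": [{"dx": 0, "dy": -3.1, "dz": -3.4, "spin": 0, "claw": 0}, {"dx": 0, "dy": -6.0, "dz": -7.0, "spin": 0, "claw": 0}, {"dx": 0, "dy": -8.5, "dz": -10.8, "spin": 0, "claw": 0}, {"dx": 0, "dy": -10.8, "dz": -14.9, "spin": 0, "claw": 0}, {"dx": 0, "dy": -12.6, "dz": -19.1, "spin": 0, "claw": 0}]}}

```text
clock: 21.32
tool_pos: [574.4, -10.4, 126.9]
eef_rot: [3.141, -0.048, 0.003]
force: [6.5, -3.8, -0.2]
width: 0.189
grip_force: 59.2
```

```bash
cat > fit.py <<'E'
import numpy as np
from scipy.optimize import least_squares
D=np.array([[-6.6,147.2,5.8,-1.7],[-11.3,169.5,7.7,1.1],[-24.6,188,11,4.8],[-44.9,199.6,11,12.2],[-69.5,201.6,5.8,14.7],[-90.1,194.3,9.3,2.3],[-106.8,178.5,7.1,6.1],[-115.5,157.4,6.9,7.6],[-114.9,134.7,2.2,8.6],[-105.4,114.3,-.3,9],[-88.6,99.6,-2.8,5.5],[-64.9,92.4,-2.7,6.6],[-42.3,95.8,-3,4],[-23.1,107.9,-3.5,1.7],[-10.4,126.9,-3.8,-.2]])
y,z,fy,fz=D.T
s=least_squares(lambda p:np.hypot(y-p[0],z-p[1])-p[2],[-62,146,55]);print("circle",s.x.round(2),s.fun.round(2))
c=s.x
ph=np.arctan2(-(y-c[0]),z-c[1])
F=fy*np.cos(ph)+fz*np.sin(ph)
for cols in (2,4):
    # optional constant force bias in z,y
    M=np.c_[np.ones_like(ph),np.cos(ph),np.sin(ph)]
    x,*_=np.linalg.lstsq(M,F,rcond=None)
print(np.degrees(ph).round(1));print(F.round(1),"res",(F-M@x).round(1))
pk=np.degrees(np.arctan2(x[2],x[1]));print("A,amp",x[0].round(2),np.hypot(x[1],x[2]).round(2),"peak",pk.round(1),"target phi",pk-90)
E
python3 fit.py
```

```text
circle [-61.49 147.28  54.94] [-0.05 -0.05  0.   -0.06 -0.04  0.1   0.08  0.01 -0.07 -0.02 -0.09  0.05
  0.01  0.06  0.07]
[ -90.1  -66.1  -42.2  -17.6    8.4   31.3   55.4   79.4  103.3  126.9
  150.4  176.4 -159.6 -135.7 -111.8]
[1.7 2.1 4.9 6.8 7.9 9.1 9.1 8.7 7.9 7.4 5.2 3.1 1.4 1.3 1.6] res [-0.1 -0.8  0.4  0.5 -0.1  0.2 -0.3 -0.3 -0.2  0.7  0.2 -0.1 -0.5  0.1
  0.4]
A,amp 5.23 4.15 peak 57.1 target phi -32.85616110341637
```

>>> {"method": "play_rows", "body": {"deltas": [{"dx": 0, "dy": -1.5, "dz": -4.4, "spin": 0, "claw": 0}, {"dx": 0, "dy": -2.6, "dz": -8.8, "spin": 0, "claw": 0}, {"dx": 0, "dy": -3.4, "dz": -13.4, "spin": 0, "claw": 0}, {"dx": 0, "dy": -3.8, "dz": -18.0, "spin": 0, "claw": 0}, {"dx": 0, "dy": -3.8, "dz": -22.6, "spin": 0, "claw": 0}]}}

```text
clock: 21.95
tool_pos: [574.6, -6.4, 149.2]
eef_rot: [-3.141, 0.048, -0.003]
force: [7.7, -3.4, -2.8]
width: 0.19
grip_force: 59.0
```

>>> {"method": "play_rows", "body": {"deltas": [{"dx": 0, "dy": 0.4, "dz": -4.5, "spin": 0, "claw": 0}, {"dx": 0, "dy": 1.2, "dz": -9.1, "spin": 0, "claw": 0}, {"dx": 0, "dy": 2.3, "dz": -13.5, "spin": 0, "claw": 0}, {"dx": 0, "dy": 3.9, "dz": -17.9, "spin": 0, "claw": 0}, {"dx": 0, "dy": 5.8, "dz": -22.1, "spin": 0, "claw": 0}]}}

```text
clock: 22.58
tool_pos: [574.3, -11.7, 170.9]
eef_rot: [-3.139, 0.047, -0.003]
force: [8.5, -1.7, -5.0]
width: 0.19
grip_force: 58.8
```

>>> {"method": "play_rows", "body": {"deltas": [{"dx": 0, "dy": 2.2, "dz": -4.0, "spin": 0, "claw": 0}, {"dx": 0, "dy": 4.7, "dz": -7.9, "spin": 0, "claw": 0}, {"dx": 0, "dy": 7.6, "dz": -11.5, "spin": 0, "claw": 0}, {"dx": 0, "dy": 10.8, "dz": -14.8, "spin": 0, "claw": 0}, {"dx": 0, "dy": 14.2, "dz": -17.9, "spin": 0, "claw": 0}]}}

```text
clock: 23.2
tool_pos: [573.8, -24.9, 188.5]
eef_rot: [-3.137, 0.046, -0.002]
force: [8.2, 1.5, -4.2]
width: 0.188
grip_force: 58.7
```

>>> {"method": "play_rows", "body": {"deltas": [{"dx": 0, "dy": 3.7, "dz": -2.8, "spin": 0, "claw": 0}, {"dx": 0, "dy": 7.6, "dz": -5.2, "spin": 0, "claw": 0}, {"dx": 0, "dy": 11.6, "dz": -7.4, "spin": 0, "claw": 0}, {"dx": 0, "dy": 15.9, "dz": -9.1, "spin": 0, "claw": 0}, {"dx": 0, "dy": 20.3, "dz": -10.6, "spin": 0, "claw": 0}]}}

```text
clock: 23.82
tool_pos: [572.9, -43.7, 199.4]
eef_rot: [-3.134, 0.045, -0.002]
force: [7.2, 6.7, -0.6]
width: 0.187
grip_force: 59.2
```

>>> {"method": "play_rows", "body": {"deltas": [{"dx": 0, "dy": 4.5, "dz": -1.0, "spin": 0, "claw": 0}, {"dx": 0, "dy": 9.0, "dz": -1.7, "spin": 0, "claw": 0}, {"dx": 0, "dy": 13.6, "dz": -1.9, "spin": 0, "claw": 0}, {"dx": 0, "dy": 18.2, "dz": -1.8, "spin": 0, "claw": 0}, {"dx": 0, "dy": 22.8, "dz": -1.4, "spin": 0, "claw": 0}]}}

```text
clock: 24.45
tool_pos: [572.0, -66.2, 202.1]
eef_rot: [-3.134, 0.044, -0.003]
force: [3.1, 7.0, 8.8]
width: 0.187
grip_force: 60.2
```

```bash
python3 -c "
from h import *
arc(8.5,-87.5,4)"
```

```text
-15.5 [{"dx": 0, "dy": -4.6, "dz": -0.5, "spin": 0, "claw": 0}, {"dx": 0, "dy": -9.2, "dz": -0.6, "spin": 0, "claw": 0}, {"dx": 0, "dy": -13.8, "dz": -0.3, "spin": 0, "claw": 0}, {"dx": 0, "dy": -18.3, "dz": 0.4, "spin": 0, "claw": 0}, {"dx": 0, "dy": -22.8, "dz": 1.4, "spin": 0, "claw": 0}]
-39.5 [{"dx": 0, "dy": -4.4, "dz": 1.4, "spin": 0, "claw": 0}, {"dx": 0, "dy": -8.7, "dz": 3.2, "spin": 0, "claw": 0}, {"dx": 0, "dy": -12.7, "dz": 5.3, "spin": 0, "claw": 0}, {"dx": 0, "dy": -16.6, "dz": 7.8, "spin": 0, "claw": 0}, {"dx": 0, "dy": -20.3, "dz": 10.6, "spin": 0, "claw": 0}]
-63.5 [{"dx": 0, "dy": -3.4, "dz": 3.0, "spin": 0, "claw": 0}, {"dx": 0, "dy": -6.6, "dz": 6.4, "spin": 0, "claw": 0}, {"dx": 0, "dy": -9.5, "dz": 10.0, "spin": 0, "claw": 0}, {"dx": 0, "dy": -12.0, "dz": 13.8, "spin": 0, "claw": 0}, {"dx": 0, "dy": -14.3, "dz": 17.9, "spin": 0, "claw": 0}]
-87.5 [{"dx": 0, "dy": -1.8, "dz": 4.2, "spin": 0, "claw": 0}, {"dx": 0, "dy": -3.4, "dz": 8.5, "spin": 0, "claw": 0}, {"dx": 0, "dy": -4.5, "dz": 13.0, "spin": 0, "claw": 0}, {"dx": 0, "dy": -5.3, "dz": 17.5, "spin": 0, "claw": 0}, {"dx": 0, "dy": -5.7, "dz": 22.1, "spin": 0, "claw": 0}]
```

>>> {"method": "play_rows", "body": {"deltas": [{"dx": 0, "dy": -4.6, "dz": -0.5, "spin": 0, "claw": 0}, {"dx": 0, "dy": -9.2, "dz": -0.6, "spin": 0, "claw": 0}, {"dx": 0, "dy": -13.8, "dz": -0.3, "spin": 0, "claw": 0}, {"dx": 0, "dy": -18.3, "dz": 0.4, "spin": 0, "claw": 0}, {"dx": 0, "dy": -22.8, "dz": 1.4, "spin": 0, "claw": 0}]}}

```text
clock: 25.08
tool_pos: [572.8, -46.7, 200.4]
eef_rot: [3.141, -0.048, 0.002]
force: [5.1, -3.7, 4.5]
width: 0.189
grip_force: 59.6
```

>>> {"method": "play_rows", "body": {"deltas": [{"dx": 0, "dy": -4.4, "dz": 1.4, "spin": 0, "claw": 0}, {"dx": 0, "dy": -8.7, "dz": 3.2, "spin": 0, "claw": 0}, {"dx": 0, "dy": -12.7, "dz": 5.3, "spin": 0, "claw": 0}, {"dx": 0, "dy": -16.6, "dz": 7.8, "spin": 0, "claw": 0}, {"dx": 0, "dy": -20.3, "dz": 10.6, "spin": 0, "claw": 0}]}}

```text
clock: 25.7
tool_pos: [573.7, -26.5, 189.9]
eef_rot: [3.141, -0.048, 0.003]
force: [5.0, -2.9, 3.8]
width: 0.186
grip_force: 59.8
```

>>> {"method": "play_rows", "body": {"deltas": [{"dx": 0, "dy": -3.4, "dz": 3.0, "spin": 0, "claw": 0}, {"dx": 0, "dy": -6.6, "dz": 6.4, "spin": 0, "claw": 0}, {"dx": 0, "dy": -9.5, "dz": 10.0, "spin": 0, "claw": 0}, {"dx": 0, "dy": -12.0, "dz": 13.8, "spin": 0, "claw": 0}, {"dx": 0, "dy": -14.3, "dz": 17.9, "spin": 0, "claw": 0}]}}

```text
clock: 26.32
tool_pos: [574.3, -12.3, 172.2]
eef_rot: [3.141, -0.048, 0.004]
force: [4.6, -3.2, 5.0]
width: 0.186
grip_force: 59.9
```

>>> {"method": "play_rows", "body": {"deltas": [{"dx": 0, "dy": -1.8, "dz": 4.2, "spin": 0, "claw": 0}, {"dx": 0, "dy": -3.4, "dz": 8.5, "spin": 0, "claw": 0}, {"dx": 0, "dy": -4.5, "dz": 13.0, "spin": 0, "claw": 0}, {"dx": 0, "dy": -5.3, "dz": 17.5, "spin": 0, "claw": 0}, {"dx": 0, "dy": -5.7, "dz": 22.1, "spin": 0, "claw": 0}]}}

```text
clock: 26.95
tool_pos: [574.6, -6.5, 150.3]
eef_rot: [3.141, -0.048, 0.004]
force: [4.2, -2.3, 7.7]
width: 0.188
grip_force: 60.1
```

```bash
cat >> fit.py <<'E'
print('--- joint')
E2=np.array([[-6.4,149.2,-3.4,-2.8],[-11.7,170.9,-1.7,-5],[-24.9,188.5,1.5,-4.2],[-43.7,199.4,6.7,-.6],[-66.2,202.1,7,8.8]])
E3=np.array([[-46.7,200.4,-3.7,4.5],[-26.5,189.9,-2.9,3.8],[-12.3,172.2,-3.2,5],[-6.5,150.3,-2.3,7.7]])
A=np.r_[D,E2,E3];y,z,fy,fz=A.T;sg=np.r_[np.ones(20),-np.ones(4)]
c=least_squares(lambda p:np.hypot(y-p[0],z-p[1])-p[2],[-62,146,55]).x;print(c.round(2))
ph=np.arctan2(-(y-c[0]),z-c[1]);F=fy*np.cos(ph)+fz*np.sin(ph)
M=np.c_[sg,np.cos(ph),np.sin(ph)]
x,*_=np.linalg.lstsq(M,F,rcond=None)
print(np.degrees(ph[15:]).round(1),F[15:].round(1),(F-M@x).round(1))
print("A,amp",x[0],np.hypot(x[1],x[2]),"target",np.degrees(np.arctan2(x[2],x[1]))-90)
E
python3 fit.py; python3 -c "
from h import *
arc(-87.5,-35.5,2)"
```

```text
circle [-61.49 147.28  54.94] [-0.05 -0.05  0.   -0.06 -0.04  0.1   0.08  0.01 -0.07 -0.02 -0.09  0.05
  0.01  0.06  0.07]
[ -90.1  -66.1  -42.2  -17.6    8.4   31.3   55.4   79.4  103.3  126.9
  150.4  176.4 -159.6 -135.7 -111.8]
[1.7 2.1 4.9 6.8 7.9 9.1 9.1 8.7 7.9 7.4 5.2 3.1 1.4 1.3 1.6] res [-0.1 -0.8  0.4  0.5 -0.1  0.2 -0.3 -0.3 -0.2  0.7  0.2 -0.1 -0.5  0.1
  0.4]
A,amp 5.23 4.15 peak 57.1 target phi -32.85616110341637
--- joint
[-61.44 147.33  54.98]
[-88.1 -64.6 -41.6 -18.8   5.  -15.5 -39.4 -63.2 -86.9] [ 2.7  3.8  3.9  6.5  7.7 -4.8 -4.7 -5.9 -7.8] [-0.3 -1.1  0.2  0.4  0.   0.4 -0.   0.   0.1  1.   0.4 -0.  -0.5 -0.
  0.2  0.6  0.5 -0.8  0.2  0.  -0.9  0.8  1.1  0.4]
A,amp 5.175591406353605 3.910926798385905 target -35.4267621365491
-61.5 [{"dx": 0, "dy": 0.4, "dz": -5.0, "spin": 0, "claw": 0}, {"dx": 0, "dy": 1.3, "dz": -9.9, "spin": 0, "claw": 0}, {"dx": 0, "dy": 2.7, "dz": -14.7, "spin": 0, "claw": 0}, {"dx": 0, "dy": 4.4, "dz": -19.4, "spin": 0, "claw": 0}, {"dx": 0, "dy": 6.6, "dz": -23.8, "spin": 0, "claw": 0}]
-35.5 [{"dx": 0, "dy": 2.6, "dz": -4.3, "spin": 0, "claw": 0}, {"dx": 0, "dy": 5.5, "dz": -8.3, "spin": 0, "claw": 0}, {"dx": 0, "dy": 8.9, "dz": -12.1, "spin": 0, "claw": 0}, {"dx": 0, "dy": 12.5, "dz": -15.5, "spin": 0, "claw": 0}, {"dx": 0, "dy": 16.4, "dz": -18.6, "spin": 0, "claw": 0}]
```

>>> {"method": "play_rows", "body": {"deltas": [{"dx": 0, "dy": 0.4, "dz": -5.0, "spin": 0, "claw": 0}, {"dx": 0, "dy": 1.3, "dz": -9.9, "spin": 0, "claw": 0}, {"dx": 0, "dy": 2.7, "dz": -14.7, "spin": 0, "claw": 0}, {"dx": 0, "dy": 4.4, "dz": -19.4, "spin": 0, "claw": 0}, {"dx": 0, "dy": 6.6, "dz": -23.8, "spin": 0, "claw": 0}]}}

```text
clock: 27.58
tool_pos: [574.3, -12.5, 172.6]
eef_rot: [-3.14, 0.047, -0.003]
force: [8.7, -0.6, -3.6]
width: 0.189
grip_force: 59.1
```

>>> {"method": "play_rows", "body": {"deltas": [{"dx": 0, "dy": 2.6, "dz": -4.3, "spin": 0, "claw": 0}, {"dx": 0, "dy": 5.5, "dz": -8.3, "spin": 0, "claw": 0}, {"dx": 0, "dy": 8.9, "dz": -12.1, "spin": 0, "claw": 0}, {"dx": 0, "dy": 12.5, "dz": -15.5, "spin": 0, "claw": 0}, {"dx": 0, "dy": 16.4, "dz": -18.6, "spin": 0, "claw": 0}]}}

```text
clock: 28.2
tool_pos: [573.6, -27.7, 190.9]
eef_rot: [-3.137, 0.046, -0.002]
force: [10.0, 2.7, -4.8]
width: 0.185
grip_force: 59.1
```

>>> {"method": "play_rows", "body": {"deltas": [{"dx": 0, "dy": 0, "dz": 0, "spin": 0, "claw": 0}, {"dx": 0, "dy": 0, "dz": 0, "spin": 0, "claw": 0}, {"dx": 0, "dy": 0, "dz": 0, "spin": 0, "claw": 0}, {"dx": 0, "dy": 0, "dz": 0, "spin": 0, "claw": 0}, {"dx": 0, "dy": 0, "dz": 0, "spin": 0, "claw": 0}]}}

```text
clock: 28.82
tool_pos: [573.6, -28.2, 191.2]
eef_rot: [-3.138, 0.047, -0.002]
force: [7.7, 0.0, -2.1]
width: 0.187
grip_force: 59.4
```

```bash
python3 -c "
from h import *
to((574,-61.4,147.3));o=env.get_obs();p=o['tool_pos'];print(np.degrees(np.arctan2(-(p[1]+61.45),p[2]-147.3)),o['qvel'].round(4))
s=env.capture('scene');t=env.capture('top')
cv2.imwrite('pics/z.png',np.hstack([cv2.resize(s[100:350,150:400],(400,400),interpolation=2),cv2.resize(t[130:380,200:450],(400,400),interpolation=2)]))"
```

```text
t 28.82 p [573.6 -28.2 191.2] yaw -1.71 F [ 7.7  0.  -2.1] w 0.187 g 59.4
  -> (574, -61.4, 147.3) [ 1.3 33.3 43.8]
-37.11172710022749 [-0.0003  0.0007  0.0007  0.0007 -0.0006  0.0026]
```

View pics/z.png

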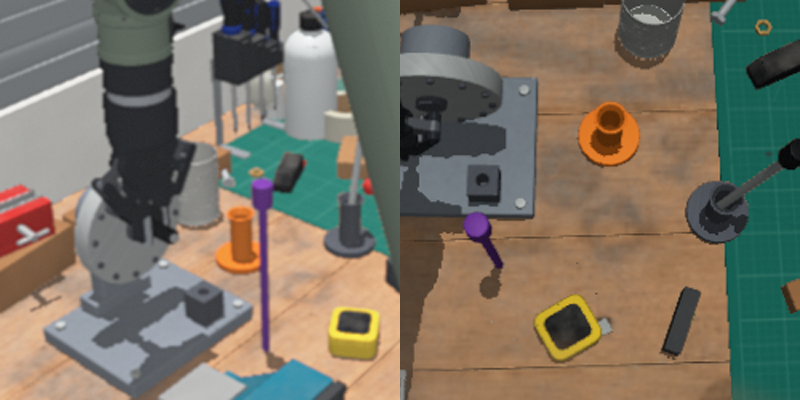

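The rod stands in the dark tube at (725,200), the tape and level haven't moved, and the crank is held at about −37°. I'll nudge it 2° and settle.

>>> {"method": "play_rows", "body": {"deltas": [{"dx": 0, "dy": 1.0, "dz": -0.8, "spin": 0, "claw": 0}, {"dx": 0, "dy": 2, "dz": -1.5, "spin": 0, "claw": 0}, {"dx": 0, "dy": 2, "dz": -1.5, "spin": 0, "claw": 0}, {"dx": 0, "dy": 2, "dz": -1.5, "spin": 0, "claw": 0}, {"dx": 0, "dy": 2, "dz": -1.5, "spin": 0, "claw": 0}]}}

```text
clock: 29.55
tool_pos: [573.6, -29.7, 192.3]
eef_rot: [-3.137, 0.046, -0.002]
force: [9.0, 2.0, -4.0]
width: 0.189
grip_force: 59.2
```

>>> {"method": "play_rows", "body": {"deltas": [{"dx": 0, "dy": 0, "dz": 0, "spin": 0, "claw": 0}, {"dx": 0, "dy": 0, "dz": 0, "spin": 0, "claw": 0}, {"dx": 0, "dy": 0, "dz": 0, "spin": 0, "claw": 0}, {"dx": 0, "dy": 0, "dz": 0, "spin": 0, "claw": 0}, {"dx": 0, "dy": 0, "dz": 0, "spin": 0, "claw": 0}]}}

```text
clock: 30.18
tool_pos: [573.5, -29.7, 192.3]
eef_rot: [-3.137, 0.046, -0.002]
force: [9.1, 1.8, -4.0]
width: 0.185
grip_force: 59.2
```

```bash
python3 -c "
from h import *
o=env.get_obs();p=o['tool_pos'];print(np.degrees(np.arctan2(-(p[1]+61.45),p[2]-147.3)),p,o['force'],o['qvel'].round(4))
print(env.close_job())"
```

```text
-35.230478559147606 [573.5414555  -29.68006679 192.28592781] [ 9.14123232  1.81674698 -4.02522227] [ 0.0014 -0.0001 -0.0004  0.0004 -0.0018  0.0007]
the job is handed in; nothing more can be done
None
```

The job is handed in, with no verdict shown: the rod stands in the dark parking tube, and I am still holding the crank grip at about −35° with the disc at rest, where the force fit puts the heavy side at the bottom to within a few degrees.

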